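Pin the jar nest, open the catch and hold the capping press shut

TASK

Take the red-headed locking pin out of its blue stand and put it through the eye of the aluminium lug at the press's foot, fully home on its collar. Then flip the yellow safety catch all the way outwards, and only after that pull the press's black crossbar over towards the robot, nearly as far as it goes, and finish while still holding it there in the gripper against its spring. Leave the pin and the open catch as they are, and do not disturb the jars, lid, cup, brush and tub around.

Things in the scene. Friction and masses are not known exactly. Their poses are not given: they have to be found in the camera images.
- press: Fixed jar-capping press: white foot plate 230 mm deep (x -130 to +100) by 260 mm wide, 16 mm thick, with a blue head (80 mm wide, x -75 to +80, top 145 mm above the table) over a gold-lidded jar. Origin on the table; its x axis points from the press's front to its back (roughly away from the robot), y to its left, z up; it stands turned by up to 0.3 rad. In this frame (mm): lug_eye (-60, -105, 46), lever_hinge (30, 0, 140), catch_hinge (46, 115, 190).
- lug_eye (a point): Centre of the eye's mouth in the top face of the aluminium lug (a 44 x 44 mm block whose top is 46 mm above the table; right of the jar). The eye is a vertical hole 14 mm in diameter with a slightly chamfered mouth, 30 mm deep. Axes parallel to the press's.
- pin_grip (a point): Centre of the loose locking pin's red round grip (15 mm in diameter, 40 mm high), z along the pin, upwards. Below the grip comes a steel collar 22 mm in diameter and 4 mm thick, whose underside lies 24 mm below this point, then a 10 mm shank 26 mm long with a tapered tip. At the start the pin stands upright in the blue stand (60 x 60 x 36 mm, with a 14 mm hole 30 mm deep), its collar resting on the stand's top; it must be lifted at least 30 mm to come free. Weighs about 50 g.
- pin_tip (a point): Lower end of the pin, on its axis, 50 mm below pin_grip; z along the pin, upwards.
- lever_bar (a point): Middle of the press lever's black round crossbar: 16 mm in diameter, 110 mm long, lying along the press's y axis, carried by two 10 mm steel side arms at its ends (y -50 and +50 mm), free to grasp between them. It is 160 mm from the hinge. At rest it is 84 mm further back (press +x) than the hinge and 136 mm above it.
- lever_hinge (a point): Point on the lever's hinge axis, midway between the side arms, 140 mm above the table; the axis runs along the press's y. Axes parallel to the press's.
- lever (a joint): Lever angle in rad: 0 at rest, leaning 0.55 rad back from upright (away from the robot), growing as the crossbar is pulled over towards the press's front and the robot, stop at 1.0 (0.45 rad forward of upright). A spring returns it: about 4 N at the bar at rest, about 9 N at full pull. While the catch is shut the lever is barred after about 0.15; forcing it further counts as damage. The lever drives the ram down on the jar.
- catch_tab (a point): Middle of the top edge of the yellow safety catch's tab: a plate 30 mm along the press's x, 8 mm thick, 62 mm from hinge to top edge, upright when shut. The point's z axis points from hinge to top edge. From the hinge a 10 mm round yellow arm 78 mm long also runs at right angles to the tab, inwards (press -y when shut), across the front of the lever's left side arm, which it bars.
- catch_hinge (a point): Point on the catch's hinge axis, 190 mm above the table, on top of a blue post; the axis runs along the press's x. Axes parallel to the press's.
- catch (a joint): Catch angle in rad: about 0 when shut (tab upright), growing as the tab is pushed outwards (press +y, to the left) and the arm swings up off the lever; stop at 1.3. Stays where it is left by friction (about 1 N at the tab).
- jar_a: Loose jar with a gold lid, 61 mm in diameter, 60 mm high; bystander. Origin at the middle of its underside.
- jar_b: Another such jar; bystander.
- spare_lid: Loose gold jar lid, 61 mm in diameter, 14 mm high; bystander.
- cup: Open white cup, 76 mm wide, 70 mm high; bystander.
- brush: Hand brush with a wooden handle lying on the table; bystander. Origin under its middle.
- tub: Loose clear tub, 110 x 80 x 45 mm; bystander.

How it is judged:
By the outcome, as a careful person would: the job done as asked, in the order asked, and still so for the second after the job is handed in, while the arm keeps its last pose, push and grip.
It also fails if it takes over 72 s, if anything falls off the work surface, if the arm or the gripper's body presses on something with over 40 N, if the wrist force passes 120 N, or if a joint passes its speed limit or range.

ROBOT

A 6-joint arm with a two-finger parallel gripper is mounted at the origin on the work surface. World frame = base frame: x ahead of the robot, y to its left, z up, the work surface at z = 0. Lengths are in mm, angles in rad, forces in N, time in s.
With the tool pointing down it reaches from about 300 to 850 mm from the base axis. Payload 5.4 kg.
Tool frame: the origin (TCP) lies where the fingers leave the gripper's body, on its centre line; the fingertips stand 73 mm ahead of it and the grasp point (between the pads) lies 54 mm ahead of it; z points along the fingers, y is the line along which they close (so a half turn about z gives the same grasp; the last joint's range is limited). The gripper opens to 85 mm and grips with 20 to 120 N. Pads are 22 mm wide; open, the fingers measure 114 mm over their backs; the gripper's body (76 mm by 85 mm) begins 54 mm behind the grasp point. The pads swing forward as they close: fully open they stand 13 mm farther back than shut.
Start: joints at [-1.516, 0.158, 1.597, -0, 1.386, -0.21], TCP at [150.464, -554.948, 303.899] pointing down, gripper open.
Joint ranges: [-2.91, 2.91], [-0.94, 2.29], [0.18, 2.7], [-1.29, 4.43], [0.17, 2.64], [-3, 3]. Speed limits (rad/s): [2.57, 2.57, 3.14, 3.14, 3.14, 3.14].

INTERFACE

Orientations are given as a unit quaternion [x, y, z, w].
In Python, from workcell import ctrl gives the robot as it stands. The module is installed in compiled form; this text tells all that it offers. Calls block until the motion is done:
- ctrl.movep(position, orientation): joint-space move of the TCP to a pose.
- ctrl.line_to(position, rotation=None, velocity=150): straight line of the TCP; rotation=None keeps the orientation; velocity is the mean speed in mm/s.
- ctrl.move_j(angles): joint-space move.
- ctrl.move_gripper(opening): opening from 0.0 (shut) to 1.0 (fully open); the grip force is fixed at half the most; returns when the fingers have stopped.
- ctrl.hold(seconds).
- ctrl.solve_ik(position, orientation): joint angles nearest the present ones, or None.
- ctrl.capture(name): name is "side" or "top" or "wrist"; returns the picture (384x512x3 uint8, red, green, blue); there is no depth.
- ctrl.camera_model(name): a dict with "camera_matrix" (3x3 intrinsics, pixels), "D" ([k1, k2, p1, p2, k3] as OpenCV has them; the pictures are not rectified), "rvec" (rotation vector, rad) and "tvec" (3), from world to camera coordinates, as OpenCV has them. Camera axes: x right, y down, z forward; pixel columns grow to the right and rows downward; lengths in mm; the calibration is good to about 2 mm. A picture is of the moment at which its call begins: read the wrist's pose just before it. camera_model takes no time and is no camera call; for the wrist camera it gives the pose at the moment of the call.
A pose or a line that the arm cannot do raises ctrl.IKError and nothing moves.
- ctrl.sign_off(): hands the job in; it is judged then, once.
Trained networks look in the newest picture that a camera, given by its name, has taken for a name from the list of things; names that differ only in an ending like _2 or _b are one class to them, and where a whole thing is asked for, a point or a joint stands for the part that bears it (a point fixed in the world has none). Each returns a list of dicts, best first, with "score" (0 to 1); they miss things now and then, are a little off and sometimes report something else, mostly with a low value. They report only what shows in the picture. A call takes as long as a camera call.
- ctrl.trace(camera, name): "region" (384x512 bool, what is visible of it) and "position" ([column, row] in pixels, amid what is visible of it).
- ctrl.place_of(camera, name): "position" ([column, row] in pixels: a listed point, or the origin of a listed thing).
Readings, each from a call of its own:
- ctrl.read_time_s(): time.
- ctrl.read_joints(): joint angles.
- ctrl.read_joint_vel(): joint speeds.
- ctrl.read_effort(): joint torques, N m.
- ctrl.read_tool_pos(): TCP position.
- ctrl.read_orientation(): TCP orientation.
- ctrl.read_contact_force(): force on the tool from outside, world axes, zero at the start.
- ctrl.read_torque(): the same for the moment, N m.
- ctrl.read_finger_gap(): opening from 0.0 (shut) to 1.0 (fully open).
- ctrl.read_gripper_force(): force on a finger pad.
Only numpy, scipy, OpenCV 4.12 (cv2) and the standard library are available. Lean on these libraries where they do the work, as an engineer would, in place of code of your own. Each camera call takes 0.05 s, during which the arm holds its last target. There are 200 camera calls.

## Working session

There is one attempt and no reset: what is moved stays moved. The work goes in short steps, each a Python script; the robot and the scene stay as the last script left them, time stands still between calls to the robot, and variables do not carry over. Pictures are saved under pics/ and viewed, at most 13 in all, crops included, and the job is handed in when it is done.

```bash
mkdir -p pics
cat > h.py <<'E'
import numpy as np, cv2
from scipy.spatial.transform import Rotation as R
from workcell import ctrl
def ray(cam,px):
    m=ctrl.camera_model(cam); K=np.array(m["camera_matrix"],float);D=np.array(m["D"],float)
    u=cv2.undistortPoints(np.array([[px]],float),K,D).reshape(2)
    Rm=cv2.Rodrigues(np.array(m["rvec"],float))[0]; t=np.array(m["tvec"],float).reshape(3)
    o=-Rm.T@t; d=Rm.T@np.array([u[0],u[1],1]); return o,d/np.linalg.norm(d)
def at_z(cam,px,z):
    o,d=ray(cam,px); return o+d*(z-o[2])/d[2]
def tri(rays):
    A=sum(np.eye(3)-np.outer(d,d) for o,d in rays); b=sum((np.eye(3)-np.outer(d,d))@o for o,d in rays)
    p=np.linalg.solve(A,b); return p,[float(np.linalg.norm((np.eye(3)-np.outer(d,d))@(p-o))) for o,d in rays]
def proj(cam,p):
    m=ctrl.camera_model(cam)
    return cv2.projectPoints(np.array(p,float).reshape(-1,1,3),np.array(m["rvec"],float),np.array(m["tvec"],float),np.array(m["camera_matrix"],float),np.array(m["D"],float))[0].reshape(-1,2)
def save(cam,f):
    im=ctrl.capture(cam); cv2.imwrite(f,im[:,:,::-1]); return im
def find(cam,n):
    r=ctrl.place_of(cam,n); return [(np.round(x["position"],1).tolist(),round(x["score"],2)) for x in r[:3]]
E
python3 - <<'E'
from h import *
a=save("side","pics/s0.png");b=save("top","pics/t0.png")
cv2.imwrite("pics/st.png",np.vstack([a,b])[:,:,::-1])
names="press lug_eye pin_grip pin_tip lever_bar lever_hinge catch_tab catch_hinge jar_a spare_lid cup brush tub".split()
Z=dict(press=0,lug_eye=46,pin_grip=60,pin_tip=10,lever_bar=276,lever_hinge=140,catch_tab=252,catch_hinge=190)
for n in names:
    for c in("side","top"):
        f=find(c,n); print(n,c,f, np.round(at_z(c,f[0][0],Z.get(n,0))) if f else None)
    
for n in Z:
    f=[ctrl.place_of(c,n) for c in("side","top")]
    if all(f):
        p,e=tri([ray(c,x[0]["position"]) for c,x in zip(("side","top"),f)]); print(n,np.round(p,1),np.round(e,1))
print(ctrl.read_time_s())
E
```

```text
press side [([263.9, 243.2], 0.77), ([311.9, 348.5], 0.64)] [539. 100.  -0.]
press top [([231.4, 204.8], 0.57), ([367.4, 220.8], 0.57)] [538.  93.   0.]
lug_eye side [([283.5, 208.3], 0.95), ([239.4, 325.7], 0.19)] [493.  -6.  46.]
lug_eye top [([270.3, 216.3], 0.65)] [498. -18.  46.]
pin_grip side [([294.8, 151.6], 0.37)] [ 479. -277.   60.]
pin_grip top [([367.7, 220.7], 0.43)] [ 482. -288.   60.]
pin_tip side [([248.0, 227.6], 0.48), ([292.0, 159.1], 0.41)] [593.  54.  10.]
pin_tip top [([359.2, 217.8], 0.46)] [ 494. -279.   10.]
lever_bar side [([221.5, 175.3], 0.82)] [642. 133. 276.]
lever_bar top [([207.9, 146.1], 0.6), ([137.0, 198.4], 0.54)] [642. 135. 276.]
lever_hinge side [([258.1, 210.1], 0.66)] [556. 105. 140.]
lever_hinge top [([223.1, 188.1], 0.82)] [566. 109. 140.]
catch_tab side [([251.7, 216.9], 0.59)] [552. 240. 252.]
catch_tab top [([169.1, 187.1], 0.59)] [552. 227. 252.]
catch_hinge side [([249.1, 227.9], 0.93)] [562. 218. 190.]
catch_hinge top [([175.0, 190.3], 0.74)] [554. 224. 190.]
jar_a side [([313.1, 349.7], 0.83), ([240.1, 328.1], 0.65)] [384. 408.   0.]
j
[... 198 characters left out ...]
. 372.   0.]
cup side [([201.5, 187.1], 0.63), ([271.0, 325.8], 0.63)] [ 779. -117.   -0.]
cup top [([298.0, 127.5], 0.59)] [ 772. -111.    0.]
brush side [([229.3, 153.6], 0.75)] [ 720. -314.    0.]
brush top [([359.4, 146.7], 0.63)] [ 710. -294.    0.]
tub side [([185.6, 303.4], 0.74), ([239.0, 326.3], 0.65)] [714. 329.  -0.]
tub top [([154.7, 149.3], 0.58)] [708. 322.   0.]
press [539.3  93.8  -7. ] [0.8 0.8]
lug_eye [496.7 -18.5  34.3] [2.8 2.8]
pin_grip [ 480.9 -291.    49.5] [1.6 1.6]
pin_tip [ 603.  -414.3 -497. ] [71. 71.]
lever_bar [641.7 134.9 277.6] [0.2 0.2]
lever_hinge [560.1 108.8 144.5] [5. 5.]
catch_tab [553.8 229.  240.3] [0.2 0.2]
catch_hinge [557.2 223.6 195.4] [4. 4.]
2.2
```

View pics/s0.png

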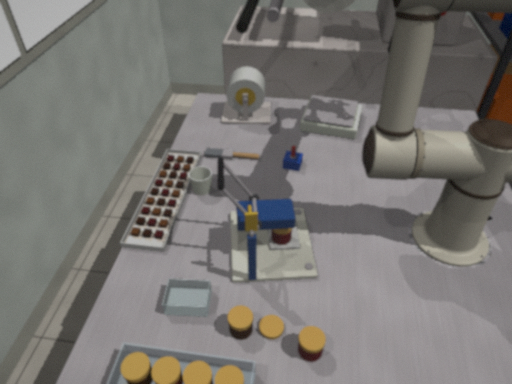

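View pics/t0.png

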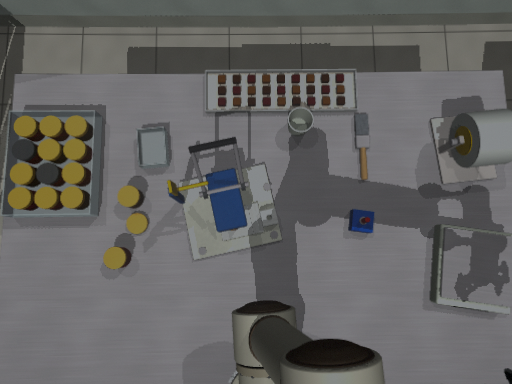

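The side view shows the press in the middle, with the pin stand at (292,160). In the top view the pin is at (364,221), the lug at (268,214), the bar at (213,146) and the catch tab at (170,188). Next I'll fit the press pose and look at the pin from close by.

```bash
cat >> h.py <<'E'
from scipy.optimize import least_squares
PP=dict(press=(0,0,0),lug_eye=(-60,-105,46),lever_hinge=(30,0,140),catch_hinge=(46,115,190),lever_bar=(114,0,276),catch_tab=(46,115,252))
def W(q,p):
    c,s=np.cos(q[2]),np.sin(q[2]); p=np.array(p,float)
    return np.array([q[0]+c*p[0]-s*p[1],q[1]+s*p[0]+c*p[1],p[2]])
def fit(obs,q0=(540,95,.28)):
    # obs: list of (point name, ray)
    def f(q): return np.concatenate([(np.eye(3)-np.outer(d,d))@(W(q,PP[n])-o) for n,(o,d) in obs])
    r=least_squares(f,q0,loss="soft_l1",f_scale=4); e=f(r.x).reshape(-1,3)
    return r.x,np.linalg.norm(e,axis=1)
def down(yaw,tilt=0):  # finger line y along heading yaw
    y=np.array([np.cos(yaw),np.sin(yaw),0]);z=np.array([0,0,-1.]);M=np.c_[np.cross(y,z),y,z]
    return (R.from_rotvec(tilt*np.array([-np.sin(yaw),np.cos(yaw),0]))*R.from_matrix(M)).as_quat()
E
python3 - <<'E'
from h import *
ctrl.capture("side");ctrl.capture("top")
obs=[]
for n in PP:
    for c in("side","top"):
        r=ctrl.place_of(c,n)
        if r: obs.append((n,ray(c,r[0]["position"])))
q,e=fit(obs); print(q,[(n,round(x,1)) for (n,_),x in zip(obs,e)])
np.save("q.npy",q)
yaw=q[2]
for k in (0,np.pi):
  for p in ([480,-290,260],W(q,(-60,-105,180))):
    print(k,np.round(ctrl.solve_ik(list(p),down(yaw+k).tolist()),2))
print(R.from_quat(ctrl.read_orientation()).as_matrix().round(2))
E
```

```text
[5.33470972e+02 1.04515531e+02 1.89372880e-01] [('press', np.float64(12.0)), ('press', np.float64(17.2)), ('lug_eye', np.float64(5.4)), ('lug_eye', np.float64(4.8)), ('lever_hinge', np.float64(6.8)), ('lever_hinge', np.float64(7.6)), ('catch_hinge', np.float64(13.2)), ('catch_hinge', np.float64(6.3)), ('lever_bar', np.float64(8.6)), ('lever_bar', np.float64(364.5)), ('catch_tab', np.float64(8.0)), ('catch_tab', np.float64(2.2))]
0 [-0.76  0.16  1.69 -0.    1.3  -0.95]
0 [-0.26  0.09  1.94 -0.    1.12 -0.45]
3.141592653589793 [-0.76  0.16  1.69 -0.    1.3   2.19]
3.141592653589793 [-0.26  0.09  1.94 -0.    1.12  2.69]
[[ 0.97  0.26 -0.  ]
 [ 0.26 -0.97  0.  ]
 [-0.   -0.   -1.  ]]
```

Run:
```python
from h import *
q=np.load("q.npy")
ctrl.move_gripper(0.6)
ctrl.movep([470,-290,250],down(q[2]).tolist())
save("wrist","pics/w1.png")
for n in("pin_grip","pin_tip"):
    f=find("wrist",n); print(n,f,[at_z("wrist",x[0],60 if n=="pin_grip" else 10).round(1) for x in f])
for r in ctrl.trace("wrist","pin_grip")[:2]: print(r["score"],r["position"],r["region"].sum())
print(ctrl.read_time_s(), ctrl.read_tool_pos())
```

```text
pin_grip [([275.4, 181.0], 0.64)] [array([ 485.8, -281.1,   60. ])]
pin_tip [([273.8, 172.5], 0.58)] [array([ 487.9, -283.9,   10. ])]
0.69 [272.7, 179.5] 601
5.075 [ 469.62375986 -290.83554175  250.11922683]
```

View pics/w1.png

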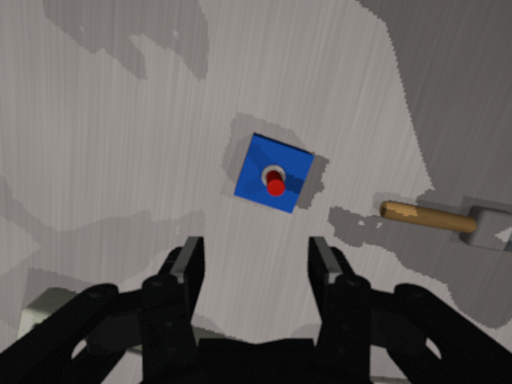

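The wrist view shows the pin's top at (276,187) and its collar at (273.5,176.5), sitting in the blue stand.

Run:
```python
from h import *
im=cv2.imread("pics/w1.png")
b,g,r=[im[:,:,i].astype(int) for i in range(3)]
bright=(r>150)&(g<60)&(b<60); ys,xs=np.nonzero(bright[150:210,250:300]); c=[xs.mean()+250,ys.mean()+150]
print(c,len(xs),at_z("wrist",c,80).round(1), at_z("wrist",[273.5,176.5],40).round(1))
p=at_z("wrist",c,80); q=np.load("q.npy"); Q=down(q[2]).tolist()
def look(n,z):
    ctrl.capture("wrist"); im=ctrl.capture("wrist").astype(int)
    return [at_z("wrist",x["position"],z).round(1) for x in ctrl.place_of("wrist",n)[:2]]
ctrl.line_to([p[0]-5,p[1]-12,215],Q)
im=save("wrist","pics/w2.png").astype(int)
br=((im[:,:,0]>150)&(im[:,:,1]<60)&(im[:,:,2]<60)).astype(np.uint8)
n,l,st,ce=cv2.connectedComponentsWithStats(br)
for i in range(1,n):
    if st[i,4]>40: print(ce[i],st[i],at_z("wrist",ce[i],80).round(1))
f=find("wrist","pin_grip");print(f,[at_z("wrist",x[0],60).round(1) for x in f])
f=find("wrist","pin_tip");print(f,[at_z("wrist",x[0],10).round(1) for x in f])
print(ctrl.read_tool_pos(),ctrl.read_time_s())
```

```text
[np.float64(275.3825136612022), np.float64(187.1693989071038)] 183 [ 484.6 -281.2   80. ] [ 485.4 -281.4   40. ]
[266.09448819 195.61811024] [257 187  19  18 254] [ 485.5 -282.2   80. ]
[([265.5, 188.5], 0.74)] [array([ 486.1, -282.9,   60. ])]
[([263.7, 177.0], 0.88)] [array([ 486.8, -285.7,   10. ])]
[ 479.92762888 -293.62078321  216.1366534 ] 5.6167
```

View pics/w2.png

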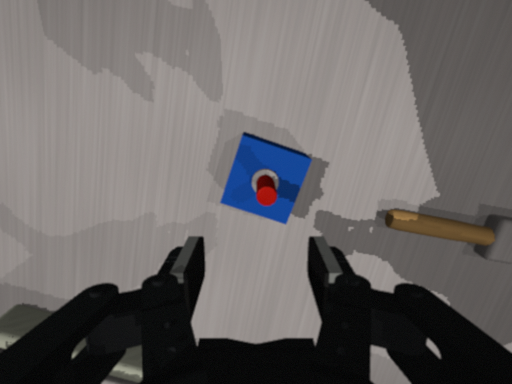

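The pin is confirmed at (266,196), about (485.5,-282). Next I'll grasp it, lift, and look at the lug.

Run:
```python
from h import *
q=np.load("q.npy"); Q=down(q[2]).tolist()
x,y=485.5,-282
ctrl.line_to([x,y,160],Q); ctrl.line_to([x,y,117],velocity=80)
print(ctrl.read_contact_force(),ctrl.read_tool_pos())
ctrl.move_gripper(0.0); print("gap",ctrl.read_finger_gap()*85,ctrl.read_gripper_force(),ctrl.read_contact_force())
ctrl.line_to([x,y,235],velocity=120)
L=W(q,PP["lug_eye"]); print("lug",L)
ctrl.movep([L[0]-8,L[1]-45,235],Q); ctrl.hold(.3)
im=save("wrist","pics/w3.png")
f=find("wrist","lug_eye");print(f,[at_z("wrist",a[0],46).round(1) for a in f])
f=find("wrist","pin_tip");print(f)
f=find("wrist","pin_grip");print(f)
print(ctrl.read_tool_pos(),ctrl.read_time_s(),ctrl.read_finger_gap()*85)
```

```text
[-1.27424954 -0.40980531  0.35163655] [ 485.55115378 -282.04369913  116.90413229]
gap 13.561091128849121 58.38824272155762 [-0.44040283  0.20003092  3.3095344 ]
lug [494.30914031  -9.90191089  46.        ]
[([278.0, 146.6], 0.83)] [array([498.5, -15.6,  46. ])]
[([257.0, 223.2], 0.59)]
[([255.1, 262.8], 0.85)]
[486.32867901 -55.16600939 234.98300407] 9.7917 13.363358046912081
```

View pics/w3.png

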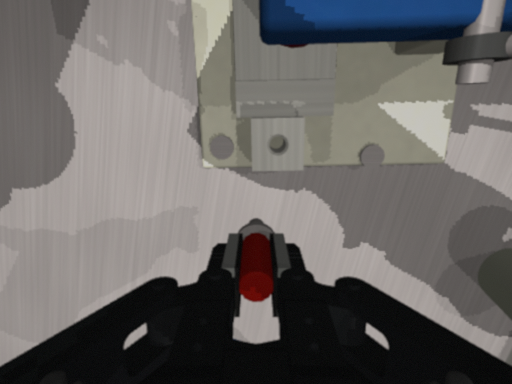

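The eye is at (278,144) and the held pin's tip is at (257,222). The press edges line up with the image, so the yaw is right.

Run:
```python
from h import *
q=np.load("q.npy"); Q=down(q[2]).tolist()
t=np.array(ctrl.read_tool_pos())
print("eye",at_z("wrist",[278,144],46).round(1)); tip=at_z("wrist",[257,222],128); print("tip-tcp",(tip-t).round(1), (at_z("wrist",[256,284],168)-t).round(1))
e=at_z("wrist",[278,144],46)
u=R.from_quat(Q).as_matrix()[:,0]  # tool x (toward?) 
print("toolx",u.round(2))
ctrl.line_to([e[0]+.19*30,e[1]-.98*30,175],Q,velocity=120); ctrl.hold(.3)
im=save("wrist","pics/w4.png")
f=find("wrist","lug_eye");print(f,[at_z("wrist",a[0],46).round(1) for a in f])
f=find("wrist","pin_tip");print(f,[(at_z("wrist",a[0],68)-ctrl.read_tool_pos()).round(1) for a in f])
print(ctrl.read_tool_pos(),ctrl.read_time_s())
```

```text
eye [498.  -13.2  46. ]
tip-tcp [   1.1    1.6 -107. ] [  3.8 -16.  -67. ]
toolx [-0.19  0.98  0.  ]
[([253.7, 169.9], 0.78)] [array([497.7, -14. ,  46. ])]
[([255.3, 225.8], 0.84)] [array([   0.6,   -1.2, -107.3])]
[503.74712846 -42.66408765 175.25905986] 10.925
```

View pics/w4.png

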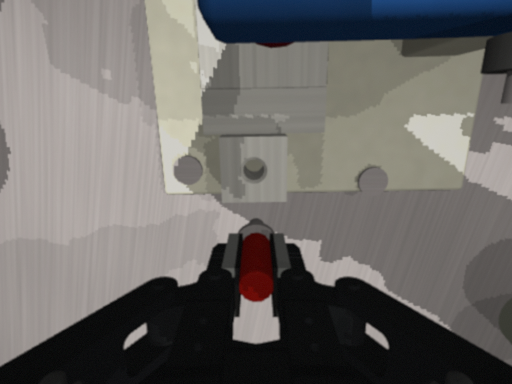

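Run:
```python
from h import *
q=np.load("q.npy"); Q=down(q[2]).tolist()
x,y=497.3,-13.4
ctrl.line_to([x,y,162],Q,velocity=100); ctrl.hold(.2)
save("wrist","pics/w5.png")
f0=np.array(ctrl.read_contact_force()); print(f0)
z=162
while z>126:
    z-=4 if z<158 else 4
    ctrl.line_to([x,y,z],velocity=60)
    f=np.array(ctrl.read_contact_force())-f0; print(z,f.round(1),np.round(np.array(ctrl.read_tool_pos())-[x,y,z],1))
    if abs(f[2])>8 or np.linalg.norm(f[:2])>12: break
print(ctrl.read_time_s())
```

```text
[-0.71094267 -0.41620167 -1.80509414]
158 [1.2 0.7 1.2] [-0.3 -0.1 -0.4]
154 [1.5 0.2 0.8] [-0.3  0.  -0.4]
150 [-0.   0.9  0.6] [-0.2  0.1 -0.4]
146 [1.  1.5 0.8] [-0.2  0.1 -0.3]
142 [0.9 1.1 1. ] [-0.2  0.1 -0.3]
138 [0.3 0.7 1.4] [-0.2  0.1 -0.4]
134 [-0.   0.3  2. ] [-0.2  0.1 -0.4]
130 [0.9 0.3 1.1] [-0.2  0.  -0.3]
126 [-3.3  1.9 13.5] [ 0.8 -0.2  1.6]
13.9
```

View pics/w5.png

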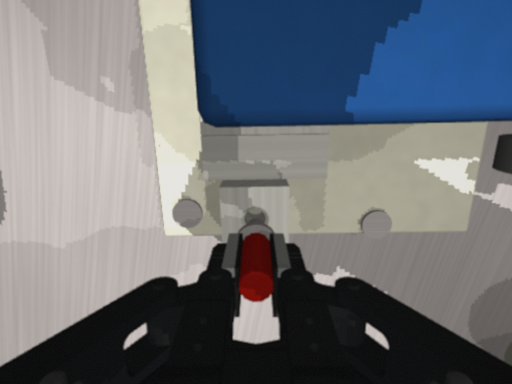

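The pin is in the eye, with the collar touching at TCP z of about 127 as expected. Next I'll release, back off, check, and refine the press yaw.

Run:
```python
from h import *
q=np.load("q.npy"); Q=down(q[2]).tolist()
ctrl.line_to([497.3,-13.4,127],velocity=60)
ctrl.move_gripper(0.45); ctrl.line_to([497.3,-13.4,215],velocity=150); 
ctrl.line_to([505,-50,235],velocity=150); ctrl.hold(.2)
save("wrist","pics/w6.png")
for n,z in(("pin_grip",70),("pin_tip",20),("lug_eye",46),("lever_hinge",140),("catch_hinge",190),("catch_tab",252),("lever_bar",276)):
    f=find("wrist",n);print(n,f,[at_z("wrist",a[0],z).round(1) for a in f])
ctrl.capture("side");ctrl.capture("top");obs=[]
for n in PP:
    if n in("press","lug_eye"): continue
    for c in("side","top"):
        w=np.array(W([533.5,104.5,.19],PP[n])); 
        r=[a for a in ctrl.place_of(c,n) if np.linalg.norm(proj(c,w)[0]-a["position"])<25]
        if r: obs.append((n,ray(c,r[0]["position"])))
        print(n,c,[(np.round(a["position"],1),at_z(c,a["position"],PP[n][2]).round(0)) for a in r[:1]])
E_=np.array([498,-13.4,46])
for k in range(6): obs.append(("lug_eye",(E_,np.array([0,0,1.]))))
q2,e=fit(obs); print(q2,e.round(1)); np.save("q2.npy",q2)
for n in PP: print(n,W(q2,PP[n]).round(1))
print(ctrl.read_time_s())
```

```text
pin_grip [([256.4, 148.5], 0.75)] [array([498.4, -11.1,  70. ])]
pin_tip [([258.3, 144.0], 0.68)] [array([500.9, -13.6,  20. ])]
lug_eye [([255.4, 150.2], 0.65)] [array([498.8, -16.2,  46. ])]
lever_hinge [] []
catch_hinge [] []
catch_tab [] []
lever_bar [] []
lever_hinge side [(array([253.1, 211. ]), array([568., 110., 140.]))]
lever_hinge top [(array([223.2, 189.3]), array([563., 109., 140.]))]
catch_hinge side [(array([250.3, 229.9]), array([558., 224., 190.]))]
catch_hinge top [(array([172.8, 190.8]), array([553., 230., 190.]))]
lever_bar side [(array([220.8, 175.1]), array([644., 133., 276.]))]
lever_bar top [(array([209. , 144.5]), array([646., 133., 276.]))]
catch_tab side []
catch_tab top [(array([168., 186.]), array([555., 229., 252.]))]
[5.34248755e+02 1.03597948e+02 2.21125287e-01] [4.9 1.6 4.4 4.1 2.8 4.  3.4 1.6 1.6 1.6 1.6 1.6 1.6]
press [534.2 103.6   0. ]
lug_eye [498.7 -12.   46. ]
lever_hinge [563.5 110.2 140. ]
catch_hinge [553.9 225.9 190. ]
lever_bar [645.5 128.6 276. ]
catch_tab [553.9 225.9 252. ]
16.7833
```

View pics/w6.png

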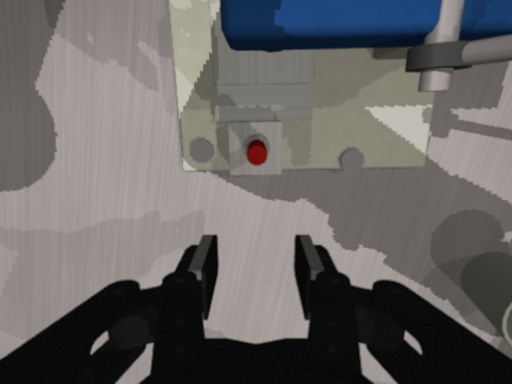

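The pin is home at (257,152) with its collar on the lug. Next I'll look at the catch and bar from above.

Run:
```python
from h import *
q=np.load("q2.npy"); q[2]=.215; Q=down(q[2]).tolist()
ctrl.move_gripper(0.0)
ctrl.line_to([505,-50,420],velocity=250)
ctrl.movep([565,110,430],Q); ctrl.hold(.2)
save("wrist","pics/w7.png")
for n in PP:
    z=PP[n][2]; f=find("wrist",n);print(n,f,[at_z("wrist",a[0],z).round(1) for a in f], proj("wrist",W(q,PP[n])).round(0))
print(ctrl.read_time_s())
```

```text
press [([234.5, 149.8], 0.9)] [array([532.1, 102. ,   0. ])] [[236. 149.]]
lug_eye [([194.8, 221.0], 0.55)] [array([494.3, -14.1,  46. ])] [[197. 220.]]
lever_hinge [([256.0, 169.0], 0.64)] [array([566.7, 106.7, 140. ])] [[254. 166.]]
catch_hinge [([271.6, 55.6], 0.91), ([200.8, 216.1], 0.19)] [array([555.9, 223.9, 190. ]), array([517.5,  54.1, 190. ])] [[271.  53.]]
lever_bar [([362.9, 206.0], 0.93), ([342.8, 288.7], 0.37)] [array([646.6, 123.3, 276. ]), array([652.4,  50.6, 276. ])] [[364. 200.]]
catch_tab [([273.8, 37.1], 0.95)] [array([553.6, 227.4, 252. ])] [[275.  40.]]
19.3917
```

View pics/w7.png

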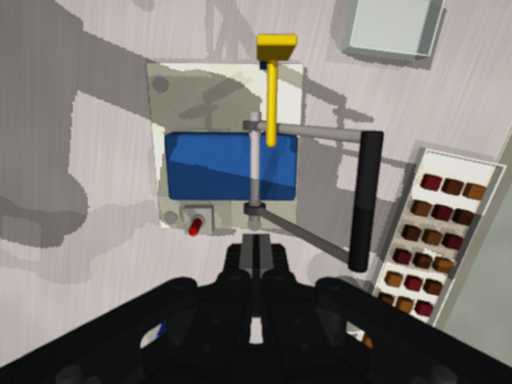

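The view matches the model: tab at (275,42), catch arm down to (271,145), bar from (372,135) to (360,268). Next I'll flip the catch along its arc.

Run:
```python
from h import *
q=np.load("q2.npy"); q[2]=.215; np.save("q2.npy",q); Q=down(q[2]).tolist()
T=lambda y,z: W(q,(46,y,z+73)).tolist()
ctrl.line_to(W(q,(46,78,350)).tolist(),Q,velocity=200)
ctrl.line_to(T(78,236),velocity=120); f0=np.array(ctrl.read_contact_force())
for th in np.r_[0:1.36:10j]:
    r=45; y=115+r*np.sin(th)-4*np.cos(th)-11; z=190+r*np.cos(th)+4*np.sin(th)
    ctrl.line_to(T(y,z),velocity=60); f=np.array(ctrl.read_contact_force())-f0
    print(round(th,2),f.round(1))
    if np.linalg.norm(f)>15: break
p=ctrl.read_tool_pos(); ctrl.line_to([p[0],p[1],p[2]+130],velocity=200)
ctrl.line_to(W(q,(60,40,430)).tolist(),velocity=250)
ctrl.hold(.2); save("wrist","pics/w8.png")
print(find("wrist","catch_tab"),proj("wrist",W(q,(46,115+62*np.sin(1.3),190+62*np.cos(1.3)))),find("wrist","lever_bar"),ctrl.read_time_s())
```

```text
0.0 [-0.1  0.9 -0.4]
0.15 [-0.5 -0.2  1.1]
0.3 [-0.  -0.1  0.5]
0.45 [-1.  -0.4 -0.4]
0.6 [-0.3  0.   0.1]
0.76 [-0.8  0.2 -0.3]
0.91 [-1.3  0.2 -0.7]
1.06 [-0.9 -0.3 -0.4]
1.21 [-0.1 -1.1  1. ]
1.36 [-0.2 -3.1  7.8]
[([243.1, 32.7], 0.94)] [[238.95388499  26.92309943]] [([321.7, 256.0], 0.89)] 25.2667
```

View pics/w8.png

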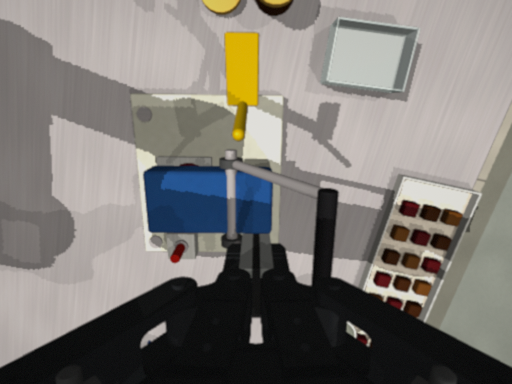

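The catch is at its stop: the tab lies outwards with its edge at (242,33) and the arm is up at (240,130), and the contact force jumped to 8 N. Next I'll grasp the bar and pull.

```bash
cat >> h.py <<'E'
def barpose(q,th,tilt,dz=0):
    b=np.array([30-160*np.sin(th-.55),0,140+160*np.cos(th-.55)+dz])
    o=down(q[2],-tilt); zd=R.from_quat(o).as_matrix()[:,2]
    return (W(q,b)-54*zd).tolist(),o.tolist()
E
python3 - <<'E'
from h import *
q=np.load("q2.npy")
for th in(0,.5,.96): print(ctrl.solve_ik(*barpose(q,th,th*.45)))
ctrl.move_gripper(0.6)
p,o=barpose(q,0,0,70); ctrl.movep(p,o)
p,o=barpose(q,0,0); ctrl.line_to(p,o,velocity=100); f0=np.array(ctrl.read_contact_force())
ctrl.move_gripper(0.0); print("gap",ctrl.read_finger_gap()*85,np.round(np.array(ctrl.read_contact_force())-f0,1))
for th in np.arange(.06,.9,.06):
    ctrl.line_to(*barpose(q,th,th*.45),velocity=70); f=np.array(ctrl.read_contact_force())-f0
    print(round(th,2),f.round(1),round(ctrl.read_finger_gap()*85,1))
    if np.linalg.norm(f)>35: break
ctrl.hold(.2); save("side","pics/s9.png");save("top","pics/t9.png")
for c in("side","top"):
    f=find(c,"lever_bar"); print(f,[proj(c,W(q,[30-160*np.sin(t-.55),0,140+160*np.cos(t-.55)])).round(1) for t in(.74,.84,.94)])
print(ctrl.read_time_s())
E
```

```text
[ 1.22913532e-02  3.56141954e-01  1.30881140e+00 -4.44089210e-16
  1.47663930e+00 -2.02708647e-01]
[-0.04312602 -0.01707148  1.69762461  0.06017498  1.24380794 -0.27124344]
[-0.12987439 -0.36526527  2.05913352  0.16446548  1.04426479 -0.39855328]
gap 14.260179396268697 [-4.4 -1.2  4.3]
0.06 [ 6.8  2.  -2.2] 14.0
0.12 [ 8.7  4.  -2.8] 13.9
0.18 [ 7.9  3.5 -0.9] 13.9
0.24 [7.4 4.4 0.4] 14.1
0.3 [8.1 4.6 0.3] 13.5
0.36 [8.7 4.6 1.3] 14.1
0.42 [10.9  5.4 -0.7] 14.0
0.48 [8.4 6.1 1.9] 13.6
0.54 [6.7 5.8 4.5] 14.0
0.6 [8.6 7.2 3.7] 13.9
0.66 [7.8 7.  5.2] 13.7
0.72 [9.5 7.7 4.5] 13.6
0.78 [7.8 9.1 7.4] 13.7
0.84 [ 9.8 10.5  7. ] 13.8
0.9 [ 6.7 10.1 10.7] 13.8
[([278.2, 169.6], 0.94)] [array([[266.9, 164.7]]), array([[273.2, 165.5]]), array([[279.3, 166.9]])]
[] [array([[221.1, 191.3]]), array([[222.7, 198.4]]), array([[224.4, 205.3]])]
32.5
```

Run:
```python
from h import *
q=np.load("q2.npy")
for th in (.93,.955):
    ctrl.line_to(*barpose(q,th,th*.45),velocity=40); ctrl.hold(.15)
    p,o=barpose(q,th,th*.45)
    print(th,np.round(ctrl.read_contact_force(),1),np.round(np.array(ctrl.read_tool_pos())-p,1))
ctrl.hold(.4); a=save("side","pics/s10.png"); print(find("side","lever_bar"),find("side","catch_tab"),find("side","pin_grip"))
t=ctrl.capture("top")
s=cv2.resize(a[130:290,190:350],(400,400)); u=cv2.resize(t[120:280,130:290],(400,400))
cv2.imwrite("pics/fin.png",np.hstack([s,u])[:,:,::-1])
print(np.round(ctrl.read_contact_force(),1),ctrl.read_finger_gap()*85,ctrl.read_time_s())
```

```text
0.93 [ 6.6  8.8 10.9] [3.3 1.6 6. ]
0.955 [ 7.3 10.9 10.3] [3.5 1.7 6.2]
[([278.9, 167.7], 0.64), ([270.8, 325.4], 0.62)] [([254.2, 248.2], 0.6), ([279.7, 169.4], 0.53)] [([262.7, 241.9], 0.43)]
[ 6.6 10.8 11. ] 13.654305709270057 34.0083
```

View pics/fin.png

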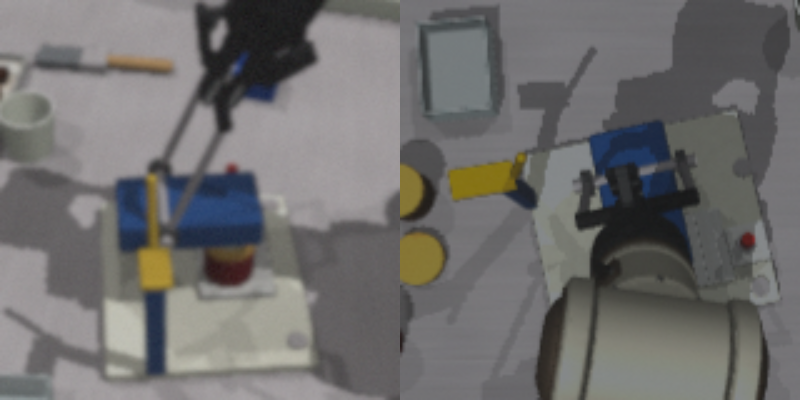

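The catch is still open and the pin is seated. The bar in the top crop, at about (224.8,203.6) in the full picture, puts the lever near 0.92. I'll pull a little more to make up for the arm's give.

Run:
```python
from h import *
q=np.load("q2.npy")
for th in (.975,.995):
    p,o=barpose(q,th,.43); ctrl.line_to(p,o,velocity=40); ctrl.hold(.3)
    z=R.from_quat(ctrl.read_orientation()).as_matrix()[:,2]
    g=np.array(ctrl.read_tool_pos())+54*z; h=W(q,PP["lever_hinge"]); d=g-h
    fx=-(d[0]*np.cos(q[2])+d[1]*np.sin(q[2]))
    print(th,np.round(ctrl.read_contact_force(),1),"angle",.55+np.arctan2(fx,d[2]),np.hypot(fx,d[2]))
im=ctrl.capture("top"); print(find("top","lever_bar"),[proj("top",W(q,[30-160*np.sin(t-.55),0,140+160*np.cos(t-.55)])).round(1) for t in(.9,.95,1)])
print(np.abs(ctrl.read_joint_vel()).max(),ctrl.read_time_s())
```

```text
0.975 [ 3.2  9.9 13.5] angle 0.9336753762288699 164.75202088736495
0.995 [ 4.2  9.2 13.7] angle 0.9506576373634653 164.74556992757834
[([221.7, 205.3], 0.92)] [array([[223.7, 202.6]]), array([[224.5, 206. ]]), array([[225.3, 209.3]])]
0.0015129098936088438 35.2083
```

The lever is at about 0.95 by both measures, held steadily and not against its stop.

```bash
python3 -c "
from workcell import ctrl
print(ctrl.sign_off())"
```

```text
the job is handed in; nothing more can be done
None
```

I handed the job in at about 35 s: the pin is home in the lug, the catch is open at its stop, and the gripper is holding the lever at about 0.95 rad; I saw no bystander disturbed, though I didn't re-measure them at the end.

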